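# Latch the stone tote's pouring corner, then tip the stones into it and hold

## Task

While the stone tote stands on the bench, swing the latch at its open pouring corner right down until its nose rests in the catch, so that nothing can run out there. Then lift the tote clear of the bench by the wooden grip of its handle and tip it about 35 degrees toward that corner, until all four stones have slid together in the corner behind the closed latch. Finish while holding it like that, still and tilted in the air, so that the goldsmith can pick from the stones; spill none, and leave the other things on the bench alone.

Things in the scene. Friction and masses are not known exactly. Their poses are not given: they have to be found in the camera images.
- tote: open square aluminium sorting tote, inner sides 130 mm, walls 2.5 mm, rim 34 mm and inner floor 6 mm above the bench; 0.28 to 0.44 kg plus 0.084 kg of stones. Origin: centre of its underside, at bench level. z: up. x: along the floor's diagonal to the cut-off pouring corner, which starts turned toward the robot. Other corners: x 0, y +-92 mm and x -92 mm, y 0. Polished inside: stones begin to slide at 9 to 14 degrees
- mouth (a point): middle of the pouring corner's mouth, on the inner floor, at x 73, y 0, z 6 mm in the tote's frame, just inside the latch; axes as the tote's. The mouth is a gap 38 mm wide along y, as high as the walls; the floor runs on through it as a lip to x 94 mm. Here the stones must gather; rubbing on the side walls, they get right here only at about 30 degrees of tilt
- grip (a point): centre of the wooden grip of the tote's fixed handle, at x 0, y 0, z 78 mm in the tote's frame; axes as the tote's. A block 15 mm thick along x, 70 mm long along y, 18 mm high (top at 87 mm), to be pinched from above across its thickness. The handle is a 6.4 mm steel bow along y from corner to corner, uprights at y +-88 mm
- latch (a joint): drop latch: a dark steel plate 63x19x3 mm with round ends that swings up and down across the mouth, square to the tote's x. 0 = closed: level, its nose in the catch (a U-shaped keeper at the mouth's +y side; rigid stop). It grows to 1.4 rad as the nose rises; starts at 0.6 to 1.1 rad. Its stiff rivet (0.02 Nm, 0.5 N at the knob) holds it wherever it is left, so push it right down
- latch_hinge (a point): the latch's rivet at the mouth's -y side, at x 78, y -25, z 21 mm in the tote's frame; axes as the tote's. The latch turns about the tote's x axis here
- latch_knob (a point): middle of the thumb knob near the latch's nose: a round stub of 10 mm diameter standing 14 mm out from the plate along the tote's x. In the plate's plane it is 50 mm along the plate from the rivet and 6 mm above the rivet. Closed, it is at x 86, y 25, z 27 mm in the tote's frame, its top 32 mm above the bench. Push it down from above along its arc with closed fingertips
- stone_1: one of the four loose rough stones in the tote, dark reddish-brown, 25x28x7 mm; origin at the middle of its underside
- stone_2: one of the four loose rough stones in the tote, very dark brown, 22x14x5 mm; origin at the middle of its underside
- stone_3: one of the four loose rough stones in the tote, pale tan, 20x27x12 mm; origin at the middle of its underside
- stone_4: one of the four loose rough stones in the tote, pale tan and flat, 15x27x4 mm; origin at the middle of its underside
- ring_clamp: bystander: turned wooden handle lying on its side, 114x25x22 mm, right of the tote; origin at the middle of its underside
- borax_cone: bystander: white round tablet, 43 mm across, 15 mm high, right of the tote; origin at the middle of its underside
- finger_cot: bystander: tan leather finger protector lying on its side, 20x40x20 mm, left of the tote; origin at the middle of its underside

How it is judged (in metres and radians):
On the way, in this order (a step that is already met when the one before it is completed fails the run):
1. the latch rests in its catch while the tote still stands on the bench with its stones (value of joint latch below 0.07 rad and height (world z) of tote below 0.006 m and angle between tote's own z axis and vertical below 0.08 rad), for 0.2 s.
2. the tote is lifted clear of the bench, latch closed (value of joint latch below 0.07 rad and height (world z) of each of mouth, tote above 0.03 m and contact force between tote and the fingers above 1 N), for 0.1 s.
At the end, for the whole second after the job is handed in: the latch is closed (within 0.07 rad), the fingers hold the tote with its pouring corner more than 30 mm above the bench, it is tilted between 20 and 55 degrees and at rest, and all four stones lie at rest in the pouring corner, their origins within 62 mm of the middle of the mouth (value of joint latch below 0.07 rad and contact force between tote and the fingers above 1 N and height (world z) of mouth above 0.03 m and angle between tote's own z axis and vertical between 0.35 and 0.96 rad and linear speed of tote below 0.03 m/s and angular speed of tote below 0.2 rad/s and distance between each of stone_1, stone_2, stone_3, stone_4 and mouth below 0.062 m and linear speed of each of stone_1, stone_2, stone_3, stone_4 below 0.04 m/s); the arm keeps its last pose, push and grip.
It fails at once if a stone leaves the tote (distance between any of stone_1, stone_2, stone_3, stone_4 and tote above 0.115 m).
It fails at once if the tote is tipped beyond 65 degrees (angle between tote's own z axis and vertical above 1.13 rad).
It fails at once if a bystander is moved by more than 20 mm (distance of any of ring_clamp, borax_cone, finger_cot from where it was at the start of the episode above 0.02 m).
It also fails if it takes over 48 s, if anything falls off the work surface, if the arm or the gripper's body presses on something with over 40 N, if the wrist force passes 120 N, or if a joint passes its speed limit or range.

## Robot

A 6-joint arm with a two-finger parallel gripper is mounted at the origin on a cart in front of the work surface, level with it; the furniture and walls round the work are solid. World frame = base frame: x ahead of the robot, y to its left, z up, the work surface at z = 0. Lengths are in mm, angles in rad, forces in N, time in s.
With the tool pointing down it reaches from about 275 to 750 mm from the base axis. Payload 10.2 kg.
Tool frame: the origin (TCP) lies midway between the tips of the shut fingers; the grasp point (between the pads) lies 19 mm behind it; z points along the fingers, y is the direction in which the jaws open and shut (so a half turn about z gives the same grasp; the last joint's range is limited). The gripper opens to 85 mm and grips with 20 to 120 N. Pads are 22 mm wide; open, the fingers measure 114 mm over their backs; the gripper's body (76 mm by 85 mm) begins 54 mm behind the grasp point. The pads swing forward as they close: fully open they stand 13 mm farther back than shut.
Start: joints at [-1.451, 0.313, 1.498, -0, 1.331, -0.223], TCP at [176.453, -494.465, 231.294] pointing down, gripper open.
Joint ranges: [-2.94, 2.94], [-0.97, 2.17], [0.19, 2.56], [-1.23, 4.37], [0.02, 3.11], [-2.88, 2.88]. Speed limits (rad/s): [2.39, 2.39, 3.01, 3.14, 3.14, 3.14].

## Interface

Orientations are given as a unit quaternion [w, x, y, z].
In Python, from rig import ctrl gives the robot as it stands.
- The arm moves only by the tool carry_out, never from a script. Its argument "plan" is a list of rows, each a list of 3 entries, a list of its own where there are three numbers: the finger opening in mm, from 0 to 85.4, then the shift along the tool's x, y, z in mm, then the turn, a rotation vector about the tool's x, y, z in units of 6 degrees (1.0 is 6 degrees). In form: [[grip, [x, y, z], [ax, ay, az]], ...]. A call has 1 to 20 rows; each row shifts and turns the commanded pose from where the row before left it, along the tool's axes as they then stand; what a row does not reach is not made up. A row lasts 1/12 s, in which the tool goes at most 41.7 mm and 7.16 degrees, less where a joint would pass 70% of its speed; a pose out of reach is approached as far as the arm can. A call with a gripper value outside its range is refused whole. The fingers move at their own pace and stop on an object; "grip_force" is the grip in N (left out, the last holds). Time passes only in rows, so rows that do not move let the fingers close. It gives the time, the measured TCP pose, the force and the opening at its end, in the units of the state.
- ctrl.sense(): the state, without advancing time (a new reading comes with each control period).
- ctrl.capture(name): name is "side" or "top" or "wrist"; returns a dict with "color" (400x640x3 uint8, blue, green, red), "range_z" (400x640 float32, mm along the optical axis (not along the pixel's ray), 0 where there is no reading), "fx", "fy", "cx", "cy" (pixels), "dist_coeffs" ([k1, k2, p1, p2, k3] as OpenCV has them; the pictures are not rectified), "cam_to_world" (4x4, takes a point from camera to world coordinates); the wrist camera has in their place "tool_from_camera" (4x4, takes a point from camera to tool coordinates, whose origin is the TCP and whose axes are the flange's). Camera axes: x right, y up, looking along -z (the intrinsics and any distortion apply to the point x, -y, -z); pixel columns grow to the right and rows downward; lengths in mm; the calibration is good to about 2 mm. A picture is of the moment at which its call begins: read the wrist's pose just before it.
- ctrl.finish_job(): hands the job in, once; it reports no verdict.
The state is a dict: "time_s": time; "joints": joint angles; "dq": joint speeds; "tau": joint torques, N m; "eef_pos": TCP position; "ee_rot": TCP orientation; "force": force on the tool from outside, world axes, zero at the start; "wrist_torque": the same for the moment, N m; "grip_width": opening from 0.0 (shut) to 1.0 (fully open).
Only numpy, scipy, OpenCV 4.12 (cv2) and the standard library are available. Lean on these libraries where they do the work, as an engineer would, in place of code of your own. Each camera call takes 0.05 s, during which the arm holds its last target.

## Working session

There is one attempt and no reset: what is moved stays moved. The work goes in short steps, Python scripts to look and compute and a tool call to move; the robot and the scene stay as the last step left them, time stands still between calls to the robot, and variables do not carry over. Pictures are saved under pics/ and viewed, and the job is handed in when it is done.

Besides the shell and the picture viewer there is one more tool, called after "Request:" as name(argument=value, ...), one argument or row to a line, values as JSON. carry_out: Moves the arm, as the interface text tells. Its arguments: {"type":"object","properties":{"plan":{"type":"array"},"grip_force":{"type":"number"}},"required":["plan"]}

```bash
ls; mkdir -p pics; python3 - <<'E'
from rig import ctrl
import cv2
print(ctrl.sense())
for n in ["side","top","wrist"]:
    c=ctrl.capture(n); cv2.imwrite(f"pics/{n}0.png",c["color"])
    print(n,{k:(v if k not in("color","range_z") else v.shape) for k,v in c.items()})
E
```

```text
pics
{'time_s': 0.0, 'joints': array([-1.45138198e+00,  3.13464488e-01,  1.49840625e+00, -1.20654467e-05,
        1.33099376e+00, -2.23399850e-01]), 'dq': array([ 5.29713789e-04, -3.63070330e-04,  4.91679054e-04,  2.41859101e-03,
       -5.87290441e-04, -4.06562515e-07]), 'tau': array([-6.53936877e-04, -4.12263465e+01, -2.59744692e+01, -1.91363843e-04,
        4.19836171e-03,  1.53812050e-05]), 'eef_pos': array([ 176.42882248, -494.20818724,  230.73926598]), 'ee_rot': array([-6.35366784e-04,  9.85345291e-01,  1.70570378e-01,  2.71971539e-05]), 'force': array([-0.16356206,  0.90507466, -1.0230539 ]), 'wrist_torque': array([ 0.03659471,  0.02330335, -0.04725152]), 'grip_width': 0.9970032049995173}
side {'color': (400, 640, 3), 'range_z': (400, 640), 'fx': 396.93413380839075, 'fy': 396.93413380839075, 'cx': 319.27832967638204, 'cy': 196.70804523189, 'dist_coeffs': array([-0.03156646,  0.        ,  0.        ,  0.        ,  0.        ]), 'cam_to_world': array([[-8.38419455e-01,  2.22298692e-01, -4.97630494e-01,
         9.30401497e+01],
       [-5.44995208e-01, -3.51575083e-01,  7.611669
[... 709 characters left out ...]
0570e+03],
       [ 0.00000000e+00,  0.00000000e+00,  0.00000000e+00,
         1.00000000e+00]])}
wrist {'color': (400, 640, 3), 'range_z': (400, 640), 'fx': 280.212469944734, 'fy': 280.212469944734, 'cx': 317.2469550987435, 'cy': 197.7019768549665, 'dist_coeffs': array([-0.05114239,  0.        ,  0.        ,  0.        ,  0.        ]), 'tool_from_camera': array([[ 9.06217630e-04,  9.50065551e-01,  3.12049080e-01,
         7.96116265e+01],
       [ 9.99998382e-01, -3.76021389e-04, -1.75924632e-03,
        -3.60178537e-01],
       [-1.55406220e-03,  3.12050169e-01, -9.50064354e-01,
        -1.41048049e+02],
       [ 0.00000000e+00,  0.00000000e+00,  0.00000000e+00,
         1.00000000e+00]])}
```

View pics/side0.png

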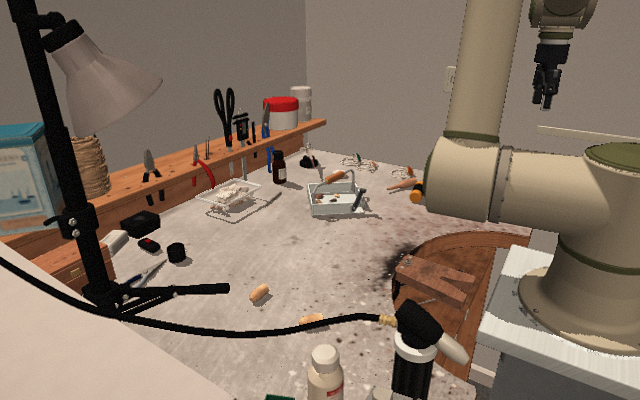

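View pics/top0.png

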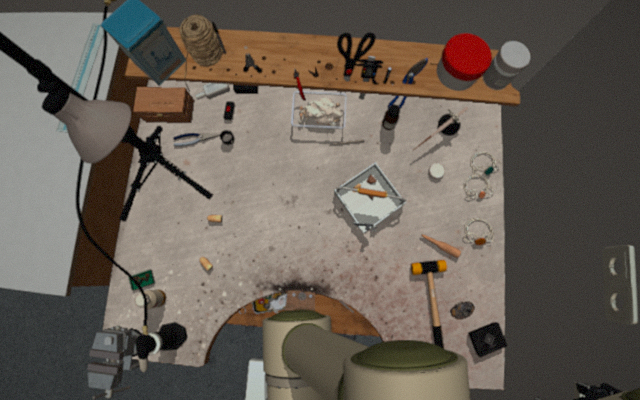

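The tote is in the top view at about (369,200), its pouring corner near (367,235), with the grip at (372,191). In the side view it is at about (337,195). I'll zoom in on it and set up helpers.

```bash
cat > h.py <<'E'
import numpy as np, cv2
from scipy.spatial.transform import Rotation as R
from rig import ctrl
def K(c): return np.array([[c["fx"],0,c["cx"]],[0,c["fy"],c["cy"]],[0,0,1.]])
def pose(c,s=None):
    if "cam_to_world" in c: return c["cam_to_world"]
    q=s["ee_rot"]; T=np.eye(4); T[:3,:3]=R.from_quat([q[1],q[2],q[3],q[0]]).as_matrix(); T[:3,3]=s["eef_pos"]
    return T@c["tool_from_camera"]
def ray(c,T,uv):
    p=cv2.undistortPoints(np.array([[uv]],float),K(c),c["dist_coeffs"])[0,0]
    d=T[:3,:3]@np.array([p[0],-p[1],-1.]); return T[:3,3],d
def onz(c,T,uv,z):
    o,d=ray(c,T,uv); return o+d*(z-o[2])/d[2]
def depthpt(c,T,uv):
    o,d=ray(c,T,uv); u,v=map(int,np.round(uv)); return o+d*c["range_z"][v,u]
def cloud(c,T,u0,u1,v0,v1):
    uu,vv=np.meshgrid(np.arange(u0,u1),np.arange(v0,v1))
    p=cv2.undistortPoints(np.stack([uu.ravel(),vv.ravel()],1).astype(float)[:,None],K(c),c["dist_coeffs"])[:,0]
    z=c["range_z"][v0:v1,u0:u1].ravel()
    P=np.c_[p[:,0]*z,-p[:,1]*z,-z]@T[:3,:3].T+T[:3,3]
    return P.reshape(*uu.shape,3), c["color"][v0:v1,u0:u1]
def tri(rays):
    A=np.zeros((3,3));b=np.zeros(3)
    for o,d in rays:
        d=d/np.linalg.norm(d);M=np.eye(3)-np.outer(d,d);A+=M;b+=M@o
    return np.linalg.solve(A,b)
def crop(c,u0,u1,v0,v1,f,name):
    im=cv2.resize(c["color"][v0:v1,u0:u1],None,fx=f,fy=f,interpolation=cv2.INTER_CUBIC)
    cv2.imwrite("pics/"+name,im)
E
python3 - <<'E'
from h import *
c=ctrl.capture("top"); crop(c,320,420,155,245,8,"t1.png")
T=pose(c)
for uv in [(372,191),(376,165),(334,201),(405,202),(367,237)]: print(uv,onz(c,T,uv,34),depthpt(c,T,uv))
c=ctrl.capture("side"); crop(c,290,400,155,230,7,"s1.png")
E
```

```text
(372, 191) [ 606.82951754 -124.68298772   34.        ] [ 595.26436562 -119.08632744   83.35461378]
(376, 165) [ 679.63860737 -131.78277425   34.        ] [ 680.28254327 -132.03417386   31.91701786]
(334, 201) [571.83028563 -25.8385686   34.        ] [579.12677323 -26.27375386  -2.78316903]
(405, 202) [ 583.92939069 -213.76816005   34.        ] [ 583.2600096  -213.11739453   37.17547639]
(367, 237) [ 483.60905337 -118.23756459   34.        ] [ 487.51853027 -122.11289969   -2.29473715]
```

View pics/t1.png

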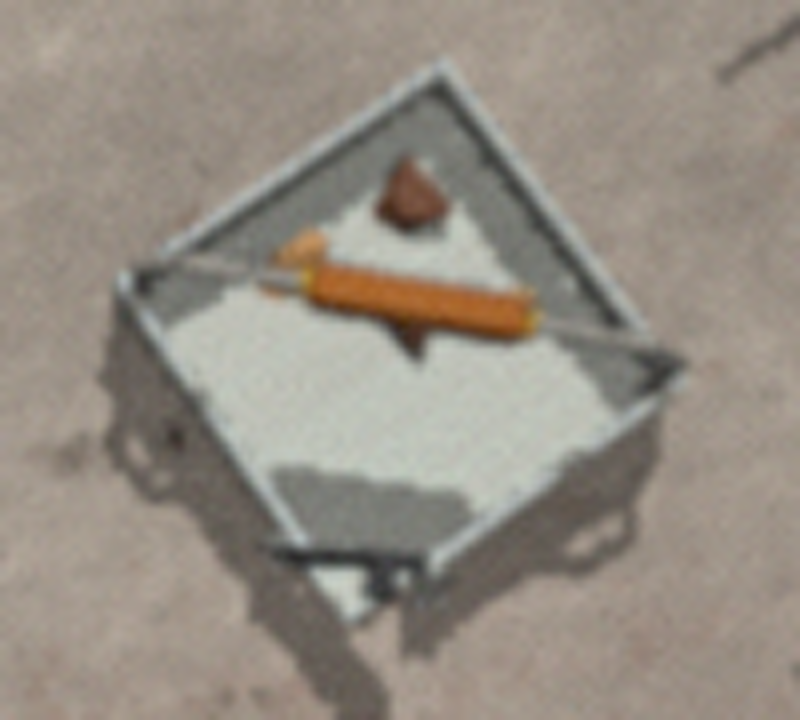

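View pics/s1.png

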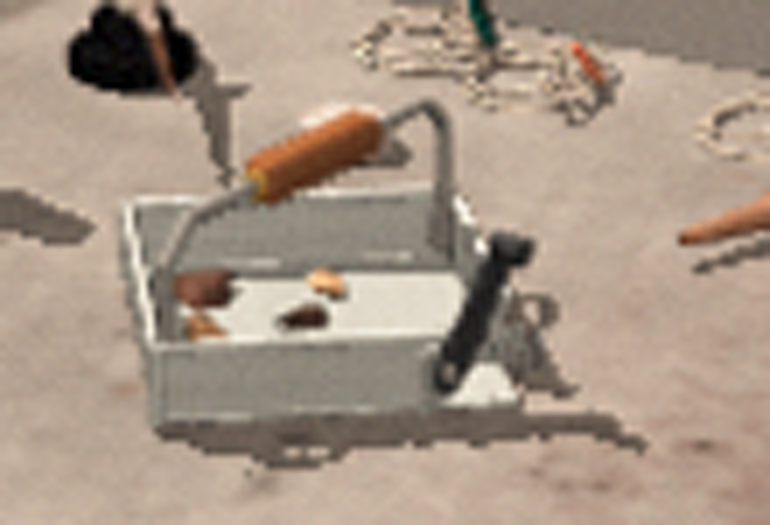

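```bash
python3 - <<'E'
from h import *
t=ctrl.capture("top");T=pose(t); s=ctrl.capture("side");S=pose(s)
f=lambda a,b:(320+a/8-.5,155+b/8-.5)
g=lambda a,b:(290+a/7-.5,155+b/7-.5)
for n,p in dict(back=(440,65),left=(120,282),right=(688,362)).items(): print(n,onz(t,T,f(*p),34))
print("lip",onz(t,T,f(355,618),5))
for n,a,b in [("gripL",(308,283),(258,182)),("gripR",(535,312),(378,132)),("rivet",(278,548),(447,375)),("knob",(382,585),(512,250)),
 ("left",(120,282),(155,340)),]:
    r=[ray(t,T,f(*a)),ray(s,S,g(*b))]; P=tri(r); 
    print(n,P,[np.linalg.norm(np.cross(P-o,d/np.linalg.norm(d))) for o,d in r])
# wood mask cloud
for c,M,w in [(t,T,(320,420,155,245)),(s,S,(290,400,155,230))]:
    P,col=cloud(c,M,*w); hsv=cv2.cvtColor(col,cv2.COLOR_BGR2HSV)
    m=(hsv[...,0]<20)&(hsv[...,1]>120)&(P[...,2]>60); Q=P[m]; print(len(Q),Q.mean(0),Q.max(0),Q.min(0))
    q=Q[:,:2]-Q[:,:2].mean(0); u,sv,vt=np.linalg.svd(q,full_matrices=False); print(vt[0],np.ptp(q@vt[0]),np.ptp(q@vt[1]))
E
```

```text
back [ 685.99774263 -127.39985756   34.        ]
left [602.33986497 -24.92985341  34.        ]
right [ 590.1194767  -214.89102555   34.        ]
lip [ 500.14284618 -112.16800511    5.        ]
gripL [595.0483019  -84.45509259  79.72889637] [np.float64(1.2889886274848992), np.float64(1.288988627484925)]
gripR [ 589.67739378 -158.36099637   76.62793685] [np.float64(3.868512795001466), np.float64(3.8685127950016414)]
rivet [516.62550089 -84.99575555  21.54794448] [np.float64(2.9755818281757214), np.float64(2.975581828175807)]
knob [ 504.20701696 -114.53681493   62.38079385] [np.float64(0.11600559153402835), np.float64(0.11600559153423817)]
left [600.73795755 -25.26215717  37.87452852] [np.float64(0.7892312265366136), np.float64(0.7892312265365632)]
141 [ 588.11219121 -117.25927881   98.40175499] [ 600.80438237  -14.32447709 1007.20569602] [ 378.78048912 -152.35750564   75.26498953]
[ 0.77278997 -0.63466185] 254.09546981249798 87.45807592036655
133 [ 583.05039512 -106.75106793   84.77657503] [598.53402871 714.77316513 465.43286335] [  93.04014971 -157.19191388   71.80663062]
[ 0.48606194 -0.87392436] 1000.2339380254173 52.624008015349844
```

```bash
cat >> h.py <<'E'
def Rw(yaw,tilt=0):
    """tool down, tool x at angle yaw; tilt: rotate tote-style about tote y by tilt (about -tool x)"""
    x=np.array([np.cos(yaw),np.sin(yaw),0]);z=np.array([0,0,-1.]);M=np.c_[x,np.cross(z,x),z]
    return M@R.from_rotvec([-tilt,0,0]).as_matrix()
def rows(P1,R1,n,s=None,P0=None,R0=None,grip=0):
    s=s or ctrl.sense();q=s["ee_rot"]
    P0=s["eef_pos"] if P0 is None else P0
    R0=R.from_quat([q[1],q[2],q[3],q[0]]).as_matrix() if R0 is None else R0
    rv=R.from_matrix(R0.T@R1).as_rotvec()/n
    Rc=R0
    dp=(np.array(P1)-P0)/n; out=[]
    for i in range(n):
        out.append([grip,[round(float(a),1) for a in Rc.T@dp],[round(float(a),3) for a in np.degrees(rv)/6]])
        Rc=Rc@R.from_rotvec(rv).as_matrix()
    print("step mm",np.linalg.norm(dp),"deg",np.degrees(np.linalg.norm(rv))); 
    import json
    print(json.dumps(out))
E
python3 - <<'E'
from h import *
rows([440,-140,200],Rw(np.radians(86.3)),14)
E
```

```text
step mm 31.625480395907058 deg 4.761451045112272
[[0, [26.2, -17.5, 2.2], [-0.0, -0.0, -0.794]], [0, [27.6, -15.3, 2.2], [-0.0, -0.0, -0.794]], [0, [28.8, -12.9, 2.2], [-0.0, -0.0, -0.794]], [0, [29.7, -10.5, 2.2], [-0.0, -0.0, -0.794]], [0, [30.5, -8.0, 2.2], [-0.0, -0.0, -0.794]], [0, [31.1, -5.4, 2.2], [-0.0, -0.0, -0.794]], [0, [31.4, -2.8, 2.2], [-0.0, -0.0, -0.794]], [0, [31.5, -0.2, 2.2], [-0.0, -0.0, -0.794]], [0, [31.5, 2.4, 2.2], [-0.0, -0.0, -0.794]], [0, [31.1, 5.0, 2.2], [-0.0, -0.0, -0.794]], [0, [30.6, 7.6, 2.2], [-0.0, -0.0, -0.794]], [0, [29.9, 10.1, 2.2], [-0.0, -0.0, -0.794]], [0, [28.9, 12.5, 2.2], [-0.0, -0.0, -0.794]], [0, [27.8, 14.9, 2.2], [-0.0, -0.0, -0.794]]]
```

Request:
carry_out(
  plan=[
    [0,[26,-17.5,2],[0,0,-0.8]],
    [0,[27.5,-15,2],[0,0,-0.8]],
    [0,[29,-13,2],[0,0,-0.8]],
    [0,[30,-10.5,2],[0,0,-0.8]],
    [0,[30.5,-8,2],[0,0,-0.8]],
    [0,[31,-5.5,2],[0,0,-0.8]],
    [0,[31.5,-3,2],[0,0,-0.8]],
    [0,[31.5,0,2],[0,0,-0.8]],
    [0,[31.5,2.5,2],[0,0,-0.8]],
    [0,[31,5,2],[0,0,-0.8]],
    [0,[30.5,7.5,2],[0,0,-0.8]],
    [0,[30,10,2],[0,0,-0.8]],
    [0,[29,12.5,2],[0,0,-0.8]],
    [0,[28,15,2],[0,0,-0.75]],
    [0,[0,0,0],[0,0,0]],
    [0,[0,0,0],[0,0,0]],
  ],
)

```text
time_s: 1.68
eef_pos: [438.9, -137.9, 203.2]
ee_rot: [-0.0, 0.727, 0.686, -0.0]
force: [-0.3, -0.5, -0.6]
grip_width: -0.002
```

```bash
python3 - <<'E'
from h import *
s=ctrl.sense();c=ctrl.capture("wrist");print(s["eef_pos"],s["ee_rot"],s["joints"],s["force"])
cv2.imwrite("pics/w1.png",c["color"])
E
```

```text
[ 438.92593865 -137.85382703  203.15089644] [-1.20067930e-04  7.27273268e-01  6.86347995e-01 -9.54163814e-05] [-5.59807346e-01  1.95780318e-01  1.72620245e+00 -1.32280518e-04
  1.21989033e+00 -5.01876700e-01] [-0.27077957 -0.53919327 -0.64804529]
```

View pics/w1.png

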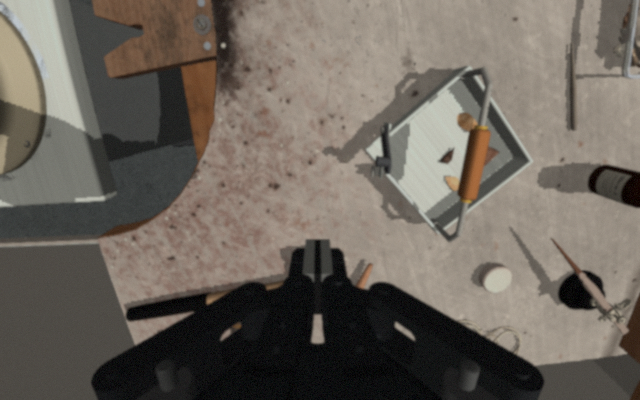

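The wrist view shows the tote at right, with the latch at (385,145), the knob at about (380,163) and the grip at (475,163). The shut fingers are at (318,255) and narrow. I'll take a closer look and triangulate.

```bash
python3 - <<'E'
from h import *
c=ctrl.capture("wrist"); crop(c,360,460,110,190,8,"w1z.png"); crop(c,430,540,60,245,4,"w1g.png")
E
```

```text
(no output)
```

View pics/w1z.png

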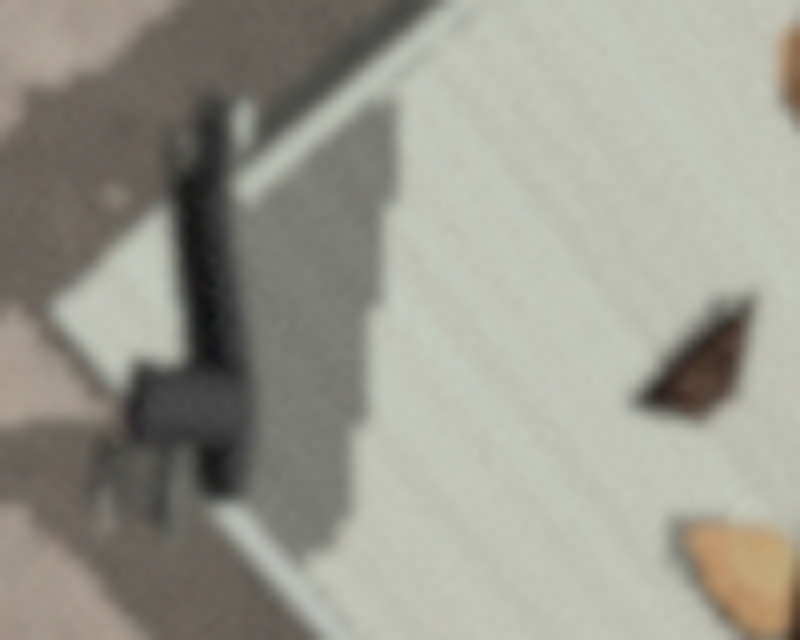

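View pics/w1g.png

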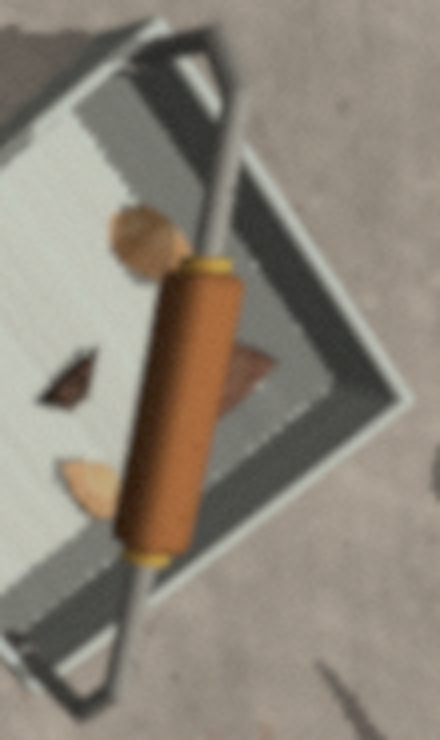

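```bash
python3 - <<'E'
from h import *
st=ctrl.sense();w=ctrl.capture("wrist");W=pose(w,st)
t=ctrl.capture("top");T=pose(t); s=ctrl.capture("side");S=pose(s)
f=lambda a,b:(320+a/8-.5,155+b/8-.5)
g=lambda a,b:(290+a/7-.5,155+b/7-.5)
z=lambda a,b:(360+a/8-.5,110+b/8-.5)
y=lambda a,b:(430+a/4-.5,60+b/4-.5)
L=[("knob",(382,585),(512,250),z(188,405)),("rivet",(278,548),(447,375),z(190,150)),
("gripL",(308,283),(258,182),y(203,268)),("gripR",(535,312),(378,132),y(148,550)),("left",(120,282),(155,340),y(160,25)),("back",(440,65),(125,205),y(405,400))]
for n,a,b,p in L:
    r=[ray(t,T,f(*a)),ray(s,S,g(*b)),ray(w,W,p)]
    for q in (r,r[:1]+r[2:],r[1:]):
        P=tri(q);print(n,P.round(1),[round(float(np.linalg.norm(np.cross(P-o,d/np.linalg.norm(d)))),1) for o,d in q])
print("lip",onz(w,W,z(50,312),5),onz(t,T,f(355,618),5), "back w",onz(w,W,y(405,400),34),"left",onz(w,W,y(160,25),34))
for p in [z(150,405),z(188,405),z(225,405),z(220,470)]: print(depthpt(w,W,p))
Pc,col=cloud(w,W,430,540,60,245);hsv=cv2.cvtColor(col,cv2.COLOR_BGR2HSV)
m=(hsv[...,0]<18)&(hsv[...,1]>120)&(Pc[...,2]>70)&(Pc[...,2]<100);Q=Pc[m];print(len(Q),np.median(Q,0),Q.max(0),Q.min(0))
top=Q[Q[:,2]>Q[:,2].max()-6];u,sv,vt=np.linalg.svd(top[:,:2]-top[:,:2].mean(0));print(top.mean(0),vt[0],top.min(0),top.max(0))
E
```

```text
knob [ 505.1 -115.3   62.2] [1.1, 0.6, 1.5]
knob [ 502.  -112.3   81.1] [0.3, 0.3]
knob [ 505.9 -116.4   61.4] [0.8, 0.8]
rivet [516.6 -86.3  20.9] [3.8, 2.3, 1.7]
rivet [523.4 -88.3 -10.2] [2.3, 2.3]
rivet [515.5 -88.1  20.2] [0.5, 0.5]
gripL [595.  -85.   79.3] [1.7, 0.9, 0.8]
gripL [597.5 -85.2  73.9] [0.9, 0.9]
gripL [594.3 -85.6  79.3] [0.1, 0.1]
gripR [ 589.5 -157.3   76.8] [3.7, 4.2, 1.3]
gripR [ 595.  -158.7   67.6] [0.6, 0.6]
gripR [ 586.2 -155.7   78.5] [2.3, 2.3]
left [601.2 -26.5  37. ] [1.6, 0.5, 1.3]
left [603.4 -26.1  31.5] [1.2, 1.2]
left [601.4 -27.7  36.5] [0.1, 0.1]
back [ 685.  -128.8   34.7] [1.7, 0.6, 1.2]
back [ 685.8 -128.8   33.7] [1.4, 1.4]
back [ 685.2 -130.1   34. ] [0.0, 0.0]
lip [ 498.41429974 -112.07565367    5.        ] [ 500.14284618 -112.16800511    5.        ] back w [ 685.25949922 -130.14893047   34.        ] left [602.6092567  -27.48236215  34.        ]
[ 500.72911153 -114.8266083    66.49655966]
[ 505.78538091 -115.34295778   65.30644571]
[ 510.25367692 -115.43089161   66.1976773 ]
[442.39463981 -58.94759671 344.33811784]
1327 [ 589.28508296 -117.40647016   84.86880561] [601.38185667 -82.29474279  88.04188353] [ 581.93560112 -154.72858909   71.68306769]
[ 591.16217724 -118.45937495   85.14748158] [-0.09870399 -0.99511684] [ 582.53703771 -154.02937167   82.07214906] [601.38185667 -85.67035614  88.04188353]
```

Request:
carry_out(
  plan=[
    [0,[0,0,0],[0,0,0.35]],
    [0,[8,20,10],[0,0,0]],
    [0,[8,20,20],[0,0,0]],
    [0,[8,20,25],[0,0,0]],
    [0,[1.6,2.3,25],[0,0,0]],
    [0,[0,0,25],[0,0,0]],
    [0,[0,0,15],[0,0,0]],
    [0,[0,0,0],[0,0,0]],
  ],
)

```text
time_s: 2.6
eef_pos: [501.3, -119.4, 80.4]
ee_rot: [-0.003, 0.741, 0.671, -0.001]
force: [-0.3, 0.9, -0.5]
grip_width: -0.003
```

```bash
python3 - <<'E'
from h import *
s=ctrl.sense();c=ctrl.capture("wrist");print(s["eef_pos"],s["ee_rot"],s["force"])
cv2.imwrite("pics/w2.png",c["color"])
c=ctrl.capture("side"); crop(c,290,400,130,230,7,"s2.png")
E
```

```text
[ 501.29974138 -119.38180396   80.42577892] [-0.0026711   0.74104022  0.67145448 -0.00106868] [-0.26285126  0.88312762 -0.45169113]
```

View pics/w2.png

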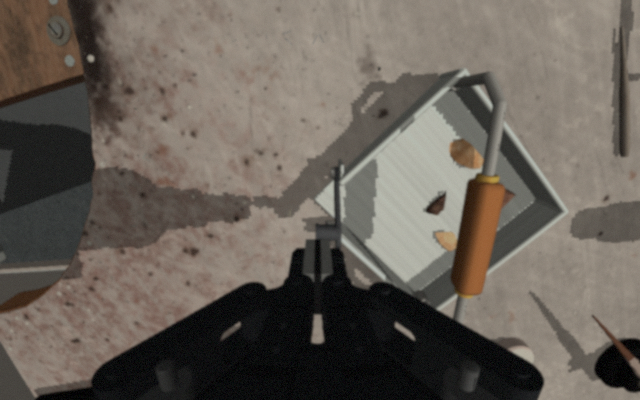

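View pics/s2.png

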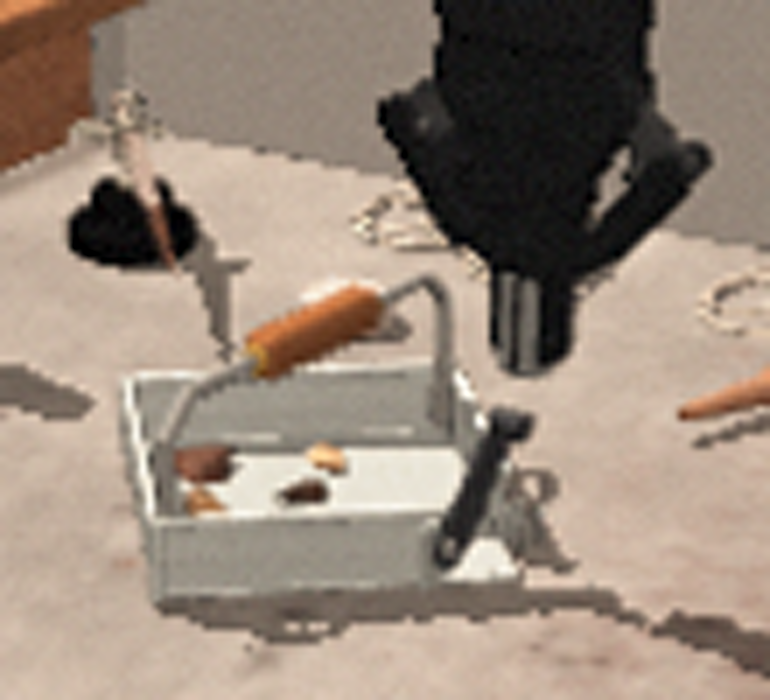

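Request:
carry_out(
  plan=[
    [0,[0,2,6],[0,0,0]],
    [0,[0,0,6],[0,0,0]],
    [0,[-2,0,2.8],[0,0,0]],
    [0,[-2,0,2.8],[0,0,0]],
    [0,[-2,0,2.8],[0,0,0]],
    [0,[-2,0,2.8],[0,0,0]],
    [0,[-2,0,2.8],[0,0,0]],
    [0,[-2,0,2.8],[0,0,0]],
    [0,[-0.6,0,2.8],[0,0,0]],
    [0,[-0.6,0,2.8],[0,0,0]],
    [0,[-0.6,0,2.8],[0,0,0]],
    [0,[0,0,0],[0,0,0]],
  ],
)

```text
time_s: 3.7
eef_pos: [503.4, -133.1, 45.4]
ee_rot: [-0.001, 0.741, 0.672, -0.0]
force: [0.3, 0.5, -0.1]
grip_width: -0.0
```

```bash
python3 - <<'E'
from h import *
s=ctrl.sense();print(s["eef_pos"],s["ee_rot"],s["force"])
c=ctrl.capture("wrist");crop(c,270,400,130,260,5,"w3.png")
c=ctrl.capture("side"); crop(c,290,400,130,230,7,"s3.png")
E
```

```text
[ 503.35340907 -133.10767461   45.38063611] [-6.14359778e-04  7.40569557e-01  6.71979412e-01 -1.54764922e-04] [ 0.25185052  0.47257075 -0.07023176]
```

View pics/w3.png

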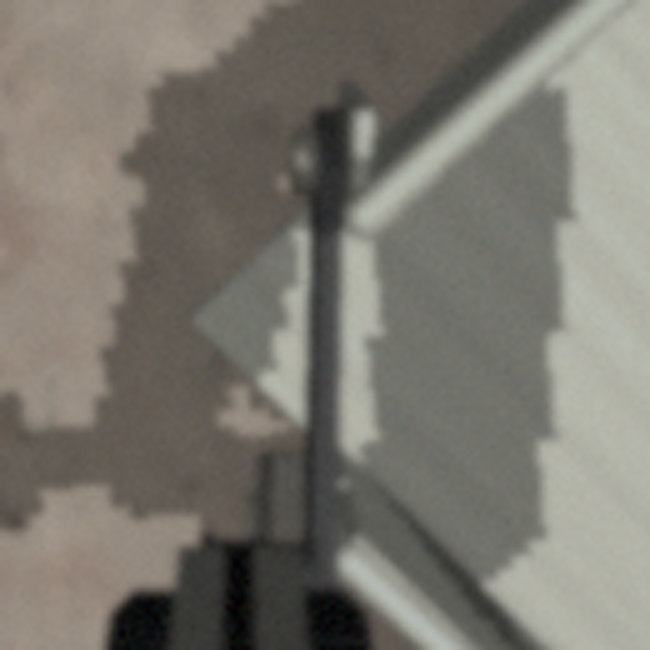

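View pics/s3.png

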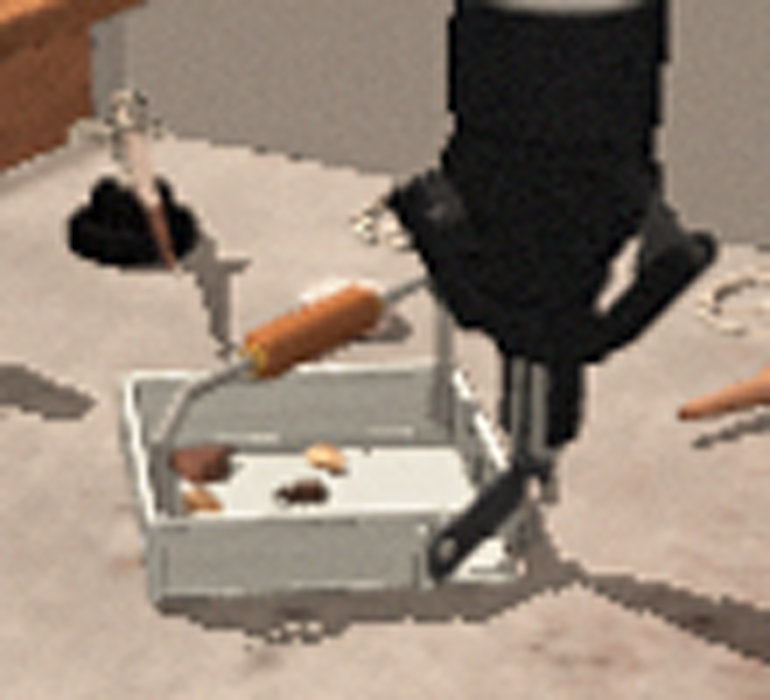

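Request:
carry_out(
  plan=[
    [0,[-0.5,0,2.5],[0,0,0]],
    [0,[-0.5,0,2.5],[0,0,0]],
    [0,[-0.5,0,2.5],[0,0,0]],
    [0,[0,0,2.5],[0,0,0]],
    [0,[0,0,2],[0,0,0]],
    [0,[0,0,1.5],[0,0,0]],
    [0,[0,0,0],[0,0,0]],
    [0,[0,0,0],[0,0,0]],
  ],
)

```text
time_s: 4.47
eef_pos: [503.5, -134.8, 32.5]
ee_rot: [-0.0, 0.741, 0.672, -0.0]
force: [0.6, -0.5, 0.5]
grip_width: -0.001
```

```bash
python3 - <<'E'
from h import *
s=ctrl.sense();print(s["eef_pos"],s["ee_rot"],s["force"])
c=ctrl.capture("wrist");crop(c,270,400,130,260,5,"w4.png")
c=ctrl.capture("side"); crop(c,290,400,130,230,7,"s4.png")
E
```

```text
[ 503.48749098 -134.76787243   32.51427864] [-1.29177222e-04  7.40572788e-01  6.71976138e-01 -1.10417317e-05] [ 0.64317388 -0.46356614  0.48035719]
```

View pics/s4.png

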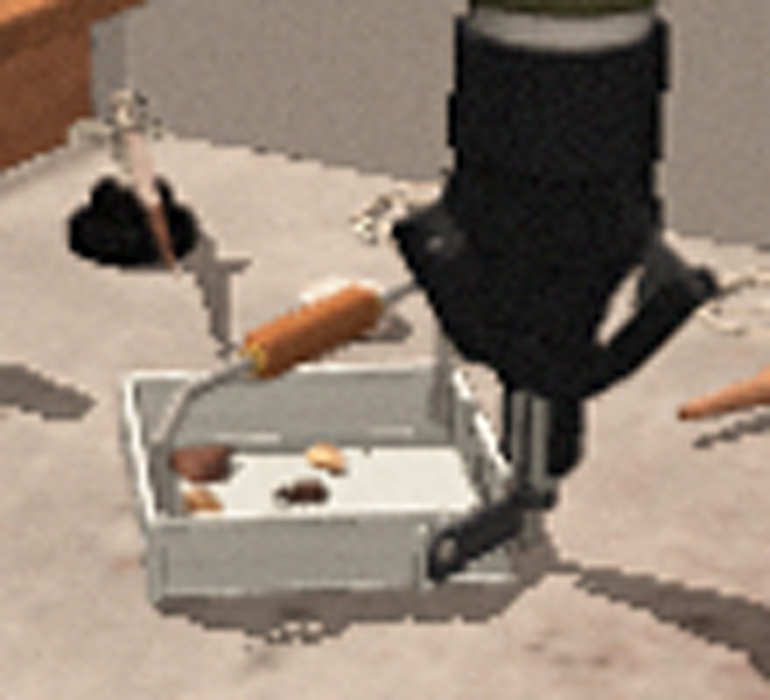

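View pics/w4.png

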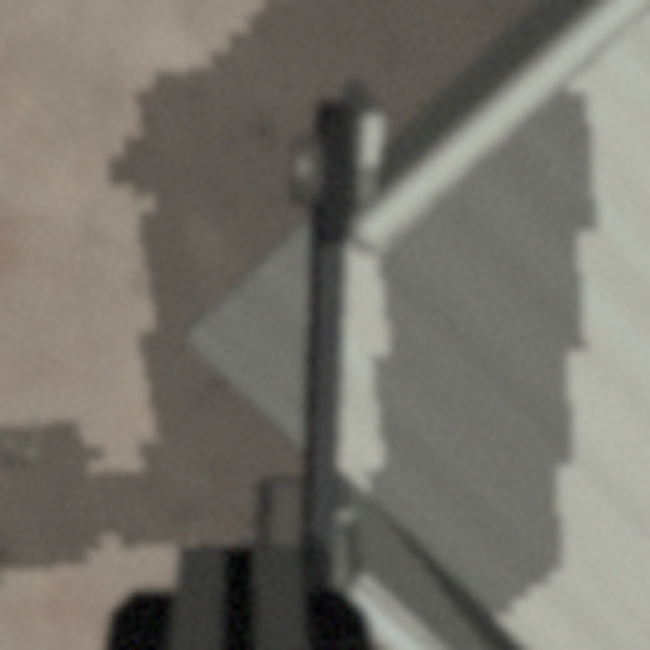

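Request:
carry_out(
  plan=[
    [0,[0,0,1.5],[0,0,0]],
    [0,[0,0,1.5],[0,0,0]],
    [0,[0,0,0],[0,0,0]],
    [0,[0,0,0],[0,0,0]],
  ],
)

```text
time_s: 4.9
eef_pos: [503.6, -135.3, 30.7]
ee_rot: [0.0, 0.74, 0.672, -0.0]
force: [-5.3, -0.4, 12.9]
grip_width: 0.004
```

Request:
carry_out(
  plan=[
    [0,[0,0,0.5],[0,0,0]],
    [0,[0,0,0],[0,0,0]],
    [0,[0,0,0],[0,0,0]],
  ],
)

```text
time_s: 5.15
eef_pos: [503.6, -135.4, 30.3]
ee_rot: [0.0, 0.74, 0.672, -0.0]
force: [-5.5, -1.4, 14.7]
grip_width: 0.001
```

Request:
carry_out(
  plan=[
    [0,[0,0,-5],[0,0,0]],
    [0,[0,0,-25],[0,0,0]],
    [0,[0,0,-40],[0,0,0]],
    [0,[0,0,-40],[0,0,0]],
    [0,[0,0,-10],[0,0,0]],
    [0,[0,-30,0],[0,0,0]],
    [0,[0,-20,0],[0,0,0]],
    [0,[0,0,0],[0,0,0]],
    [0,[0,0,0],[0,0,0]],
  ],
)

```text
time_s: 5.9
eef_pos: [453.6, -130.0, 149.2]
ee_rot: [0.0, 0.741, 0.672, 0.0]
force: [0.3, -0.9, 0.2]
grip_width: 0.003
```

```bash
python3 - <<'E'
from h import *
s=ctrl.sense();print(s["eef_pos"],s["ee_rot"],s["force"])
c=ctrl.capture("wrist");cv2.imwrite("pics/w5.png",c["color"])
c=ctrl.capture("side"); crop(c,290,400,130,230,7,"s5.png")
E
```

```text
[ 453.56185737 -130.00949328  149.20886416] [1.95286828e-04 7.40761622e-01 6.71767940e-01 1.21836970e-04] [ 0.27477861 -0.91461381  0.23247142]
```

View pics/s5.png

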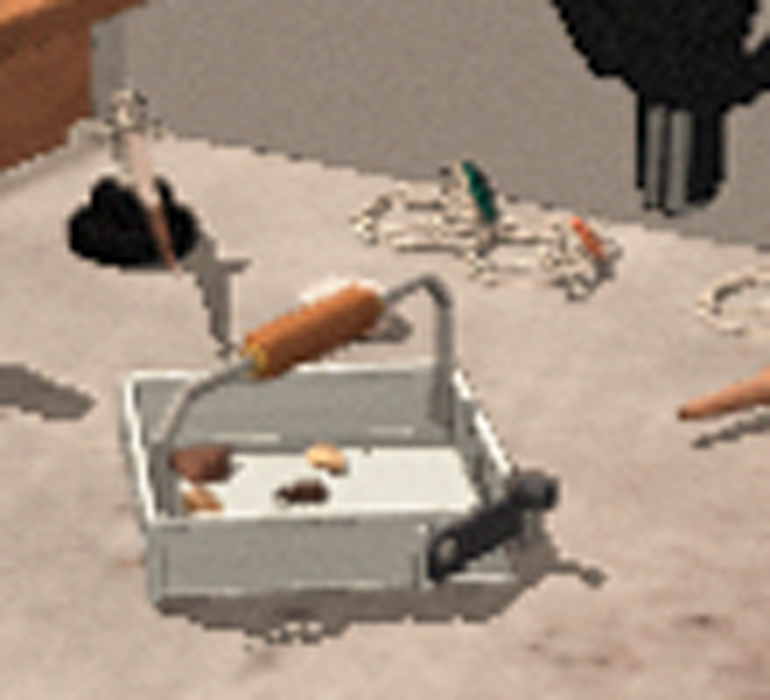

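View pics/w5.png

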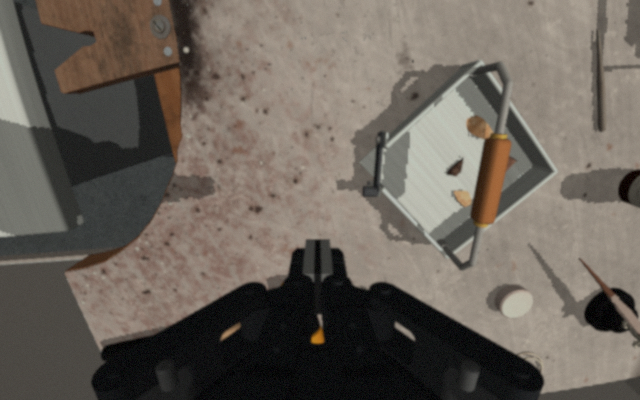

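```bash
python3 - <<'E'
from h import *
st=ctrl.sense();w=ctrl.capture("wrist");W=pose(w,st);s=ctrl.capture("side");S=pose(s)
crop(w,355,415,120,205,7,"w5z.png")
z=lambda a,b:(a,b)
for n,b,p in [("knob",(540,490),(372,190)),("rivet",(447,553),(382,140))]:
    r=[ray(s,S,(290+b[0]/7-.5,130+b[1]/7-.5)),ray(w,W,p)];P=tri(r);print(n,P.round(1),[round(float(np.linalg.norm(np.cross(P-o,d/np.linalg.norm(d)))),1) for o,d in r])
for n,p in [("knob",(372,190)),("tip lip",(361,161))]: print(n,depthpt(w,W,p))
P,col=cloud(w,W,430,540,60,280);hsv=cv2.cvtColor(col,cv2.COLOR_BGR2HSV)
m=(hsv[...,0]<18)&(hsv[...,1]>120)&(P[...,2]>70)&(P[...,2]<100);Q=P[m]
top=Q[Q[:,2]>Q[:,2].max()-6];u,sv,vt=np.linalg.svd(top[:,:2]-top[:,:2].mean(0));print(len(top),top.mean(0),vt[0],top.min(0),top.max(0))
E
```

```text
knob [ 504.8 -134.8   28.6] [3.0, 3.0]
rivet [518.2 -88.5  18.6] [2.8, 2.8]
knob [ 507.28766713 -133.16598321   29.78672656]
tip lip [ 501.64440921 -109.00286519    3.86179218]
1492 [ 591.61475083 -117.41839285   85.13973466] [-0.11246365 -0.99365584] [ 581.9671771  -153.01440222   82.36518301] [602.19512981 -85.28703638  88.36065501]
```

View pics/w5z.png

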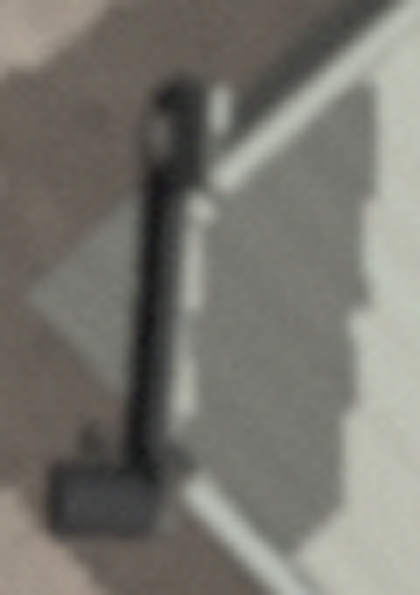

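```bash
python3 - <<'E'
from h import *
st=ctrl.sense();w=ctrl.capture("wrist");W=pose(w,st)
P,col=cloud(w,W,355,415,120,205)
m=(col.max(2)<75)&(P[...,2]>8)&(P[...,2]<60)
Q=P[m]; c=np.array([591.5,-120.6]);X=np.array([-.9956,.0941]);Y=np.array([-.0941,-.9956])
xt=(Q[:,:2]-c)@X; yt=(Q[:,:2]-c)@Y
for lo in range(-36,40,6):
    k=(yt>=lo)&(yt<lo+6)&(xt>72)&(xt<95); 
    if k.sum(): print(lo,k.sum(),np.percentile(Q[k,2],[20,50,90]).round(1),xt[k].min().round(1),xt[k].max().round(1))
E
```

```text
-36 34 [16.2 19.4 22.5] 73.9 79.1
-30 38 [22.6 24.1 26.2] 74.2 81.0
-24 36 [18.1 23.6 25.4] 74.2 78.3
-18 25 [11.6 19.7 25.2] 77.0 77.5
-12 30 [13.3 18.5 23.8] 76.5 77.7
-6 24 [11.3 18.3 24.2] 77.1 77.7
0 25 [12.7 18.1 24.6] 76.9 77.8
6 26 [11.3 16.7 24.9] 77.3 77.8
12 46 [16.3 23.7 27.7] 75.3 91.3
18 120 [24.6 29.7 31.2] 75.6 91.6
24 39 [28.6 29.7 30.7] 78.8 91.7
```

Request:
carry_out(
  plan=[
    [60,[4,27,0],[0,0,0]],
    [60,[5,28,0],[0,0,0]],
    [60,[5,28,0],[0,0,0]],
    [60,[5,28,0],[0,0,0]],
    [60,[4.5,25.5,0],[0,0,0]],
    [60,[0,0,15],[0,0,0]],
    [60,[0,0,15],[0,0,0]],
    [60,[0,0,0],[0,0,0]],
    [60,[0,0,0],[0,0,0]],
  ],
)

```text
time_s: 6.9
eef_pos: [591.8, -119.7, 118.5]
ee_rot: [-0.001, 0.741, 0.672, -0.0]
force: [-0.6, -0.6, 0.7]
grip_width: 0.699
```

```bash
python3 - <<'E'
from h import *
s=ctrl.sense();print(s["eef_pos"],s["ee_rot"],s["force"],s["grip_width"])
c=ctrl.capture("wrist");cv2.imwrite("pics/w6.png",c["color"])
c=ctrl.capture("side"); crop(c,280,400,100,230,6,"s6.png")
E
```

```text
[ 591.80657844 -119.65742626  118.48768904] [-7.67048217e-04  7.40503767e-01  6.72051667e-01 -3.73079356e-04] [-0.62514431 -0.57081664  0.73063733] 0.6994941273647359
```

View pics/w6.png

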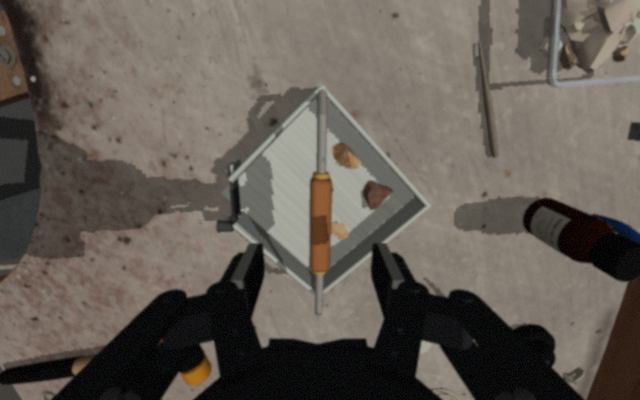

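View pics/s6.png

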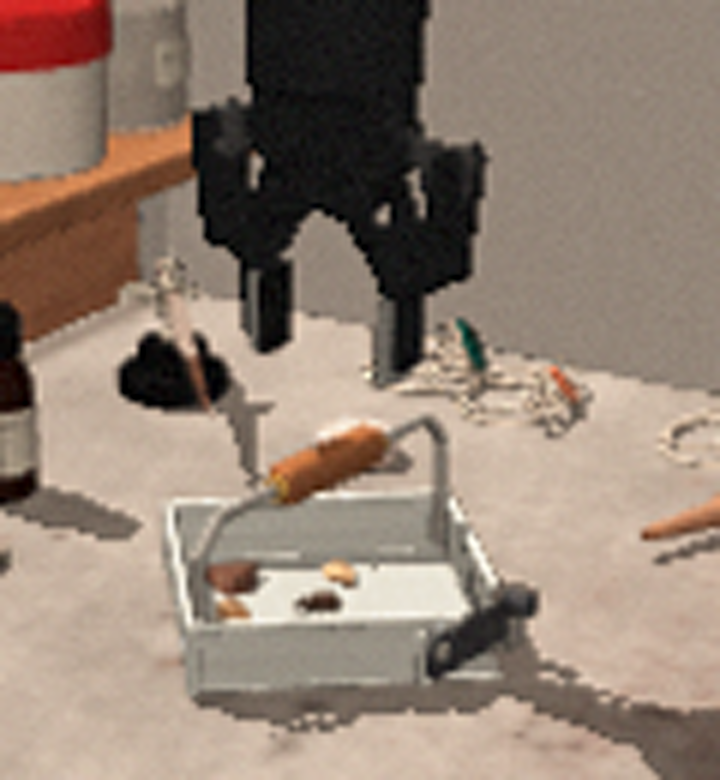

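The grip is centred between the jaws at column 320 and parallel to the pads. I'll go down and close.

Request:
carry_out(
  plan=[
    [60,[0,0,15],[0,0,0]],
    [60,[0,0,15],[0,0,0]],
    [60,[0,0,15],[0,0,0]],
    [60,[0,0,12],[0,0,0]],
    [60,[0,0,4],[0,0,0]],
    [60,[0,0,0],[0,0,0]],
    [30,[0,0,0],[0,0,0]],
    [20,[0,0,0],[0,0,0]],
    [0,[0,0,0],[0,0,0]],
    [0,[0,0,0],[0,0,0]],
    [0,[0,0,0],[0,0,0]],
    [0,[0,0,0],[0,0,0]],
    [0,[0,0,0],[0,0,0]],
    [0,[0,0,0],[0,0,0]],
  ],
  grip_force=70,
)

```text
time_s: 8.17
eef_pos: [592.5, -120.0, 59.1]
ee_rot: [0.001, 0.741, 0.672, 0.0]
force: [-0.0, 0.8, 6.1]
grip_width: 0.162
```

```bash
python3 - <<'E'
from h import *
s=ctrl.sense();print(s["eef_pos"],s["ee_rot"],s["force"],s["grip_width"]*85.4,s["joints"])
c=ctrl.capture("side"); crop(c,280,400,100,230,6,"s7.png")
E
```

```text
[ 592.48064116 -119.99909744   59.09902029] [8.42460511e-04 7.40565811e-01 6.71983167e-01 4.39294464e-04] [-0.02439402  0.84310202  6.05099344] 13.811004151489906 [-3.93460441e-01  6.59409428e-01  1.43888001e+00  8.84843908e-05
  1.04140452e+00 -2.96476448e-01]
```

View pics/s7.png

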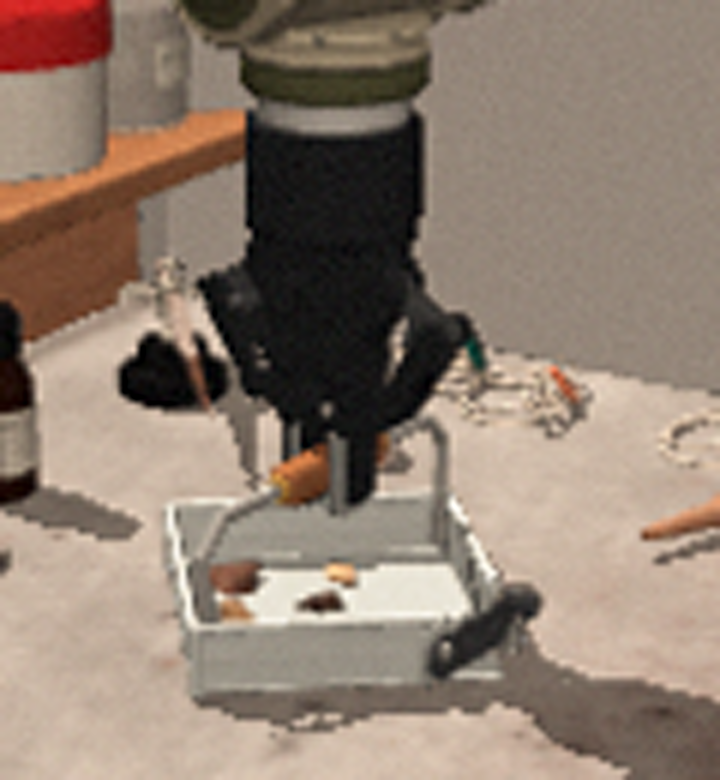

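Request:
carry_out(
  plan=[
    [0,[0,0,-2],[0,0,0]],
    [0,[0,0,-4],[0,0,0]],
    [0,[0,0,-8],[0,0,0]],
    [0,[0,0,-12],[0,0,0]],
    [0,[0,0,-15],[0,0,0]],
    [0,[0,0,-15],[0,0,0]],
    [0,[0,0,-15],[0,0,0]],
    [0,[0,0,-15],[0,0,0]],
    [0,[0,0,-15],[0,0,0]],
    [0,[0,0,-15],[0,0,0]],
    [0,[0,0,-12],[0,0,0]],
    [0,[0,0,-8],[0,0,0]],
    [0,[0,0,-4],[0,0,0]],
    [0,[0,0,0],[0,0,0]],
    [0,[0,0,0],[0,0,0]],
  ],
)

```text
time_s: 9.47
eef_pos: [591.7, -119.7, 197.7]
ee_rot: [-0.0, 0.741, 0.672, -0.0]
force: [0.3, -0.3, -4.2]
grip_width: 0.159
```

```bash
python3 - <<'E'
from h import *
s=ctrl.sense();print(s["eef_pos"],s["ee_rot"],s["force"],s["grip_width"]*85.4,s["joints"])
c=ctrl.capture("side"); crop(c,270,420,70,230,5,"s8.png")
E
```

```text
[ 591.69262016 -119.73689512  197.68517162] [-3.68748482e-04  7.40568140e-01  6.71981150e-01 -1.63539293e-04] [ 0.27423014 -0.27966961 -4.15393986] 13.551874736336435 [-3.93536705e-01  5.12477619e-01  1.29423886e+00  1.90333565e-05
  1.33568273e+00 -2.96506423e-01]
```

View pics/s8.png

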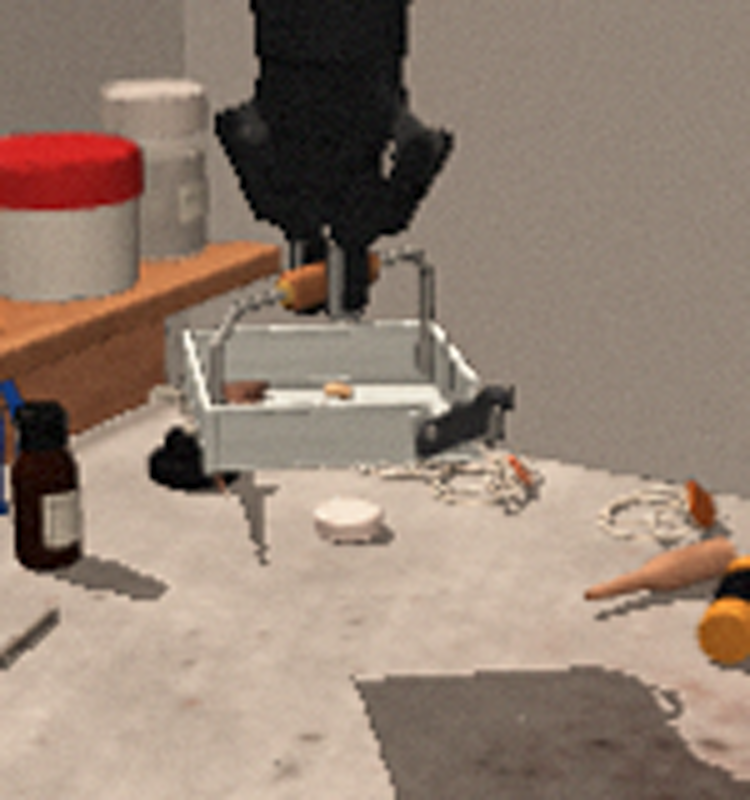

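Request:
carry_out(
  plan=[
    [0,[0,0,0],[-0.15,0,0]],
    [0,[0,0,0],[-0.25,0,0]],
    [0,[0,0,0],[-0.25,0,0]],
    [0,[0,0,0],[-0.25,0,0]],
    [0,[0,0,0],[-0.25,0,0]],
    [0,[0,0,0],[-0.25,0,0]],
    [0,[0,0,0],[-0.25,0,0]],
    [0,[0,0,0],[-0.25,0,0]],
    [0,[0,0,0],[-0.25,0,0]],
    [0,[0,0,0],[-0.25,0,0]],
    [0,[0,0,0],[-0.25,0,0]],
    [0,[0,0,0],[-0.25,0,0]],
    [0,[0,0,0],[-0.15,0,0]],
    [0,[0,0,0],[0,0,0]],
    [0,[0,0,0],[0,0,0]],
  ],
)

```text
time_s: 10.77
eef_pos: [591.7, -119.8, 197.9]
ee_rot: [0.117, 0.731, 0.663, 0.107]
force: [0.5, 0.7, -3.8]
grip_width: 0.161
```

```bash
python3 - <<'E'
from h import *
s=ctrl.sense();print(s["eef_pos"],s["ee_rot"],s["force"],s["grip_width"]*85.4,s["joints"])
c=ctrl.capture("side"); crop(c,270,420,70,230,5,"s9.png")
E
```

```text
[ 591.6587902 -119.8193583  197.8788869] [0.1174204  0.73123762 0.66343383 0.10658118] [ 0.48068847  0.65353107 -3.75868888] 13.722805365513588 [-0.43919399  0.35159453  1.56940733  0.13211692  0.92365144 -0.40599858]
```

View pics/s9.png

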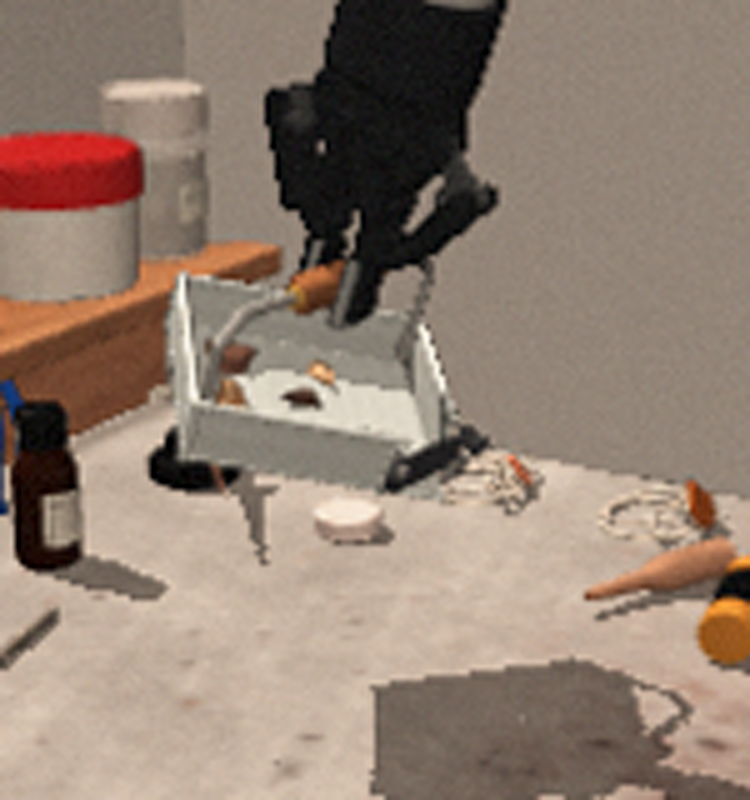

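Request:
carry_out(
  plan=[
    [0,[0,0,0],[-0.1,0,0]],
    [0,[0,0,0],[-0.2,0,0]],
    [0,[0,0,0],[-0.25,0,0]],
    [0,[0,0,0],[-0.25,0,0]],
    [0,[0,0,0],[-0.25,0,0]],
    [0,[0,0,0],[-0.25,0,0]],
    [0,[0,0,0],[-0.25,0,0]],
    [0,[0,0,0],[-0.25,0,0]],
    [0,[0,0,0],[-0.25,0,0]],
    [0,[0,0,0],[-0.25,0,0]],
    [0,[0,0,0],[-0.25,0,0]],
    [0,[0,0,0],[-0.25,0,0]],
    [0,[0,0,0],[-0.15,0,0]],
    [0,[0,0,0],[0,0,0]],
    [0,[0,0,0],[0,0,0]],
    [0,[0,0,0],[0,0,0]],
    [0,[0,0,0],[0,0,0]],
    [0,[0,0,0],[0,0,0]],
  ],
)

```text
time_s: 12.32
eef_pos: [592.1, -119.9, 198.2]
ee_rot: [0.229, 0.704, 0.639, 0.208]
force: [-0.8, 0.2, -4.6]
grip_width: 0.161
```

```bash
python3 - <<'E'
from h import *
s=ctrl.sense();print(s["eef_pos"],s["ee_rot"],s["force"],s["grip_width"]*85.4,s["joints"])
c=ctrl.capture("wrist");cv2.imwrite("pics/w10.png",c["color"])
c=ctrl.capture("side"); crop(c,270,420,70,230,5,"s10.png")
c=ctrl.capture("top"); crop(c,320,420,145,265,6,"t10.png")
E
```

```text
[ 592.05075791 -119.85049508  198.22137682] [0.22888795 0.70427613 0.63913288 0.20764054] [-0.80078128  0.24068288 -4.6427997 ] 13.782375585052863 [-0.49198304  0.24834601  1.81393438  0.45936051  0.53523669 -0.72766146]
```

View pics/s10.png

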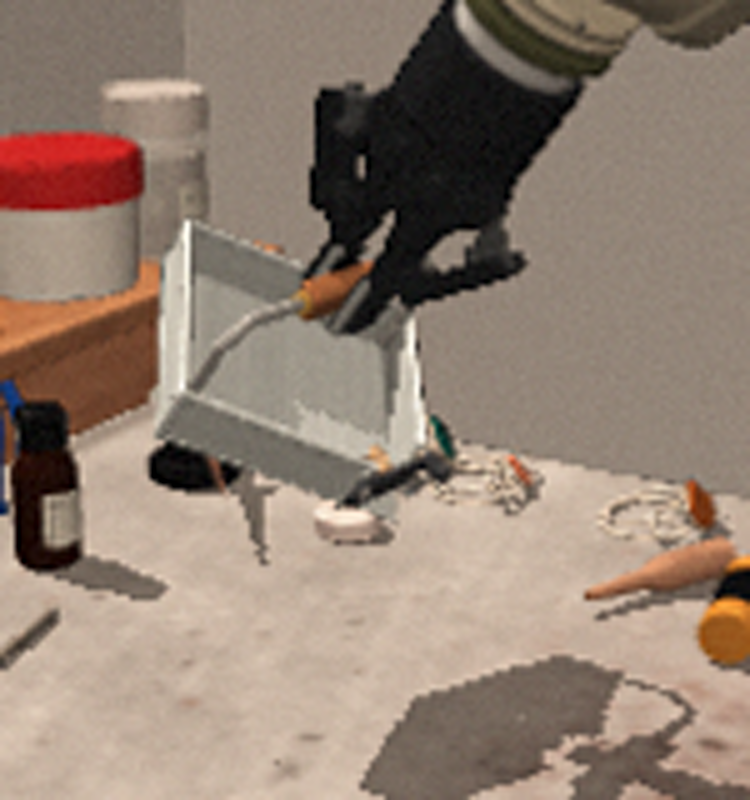

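View pics/w10.png

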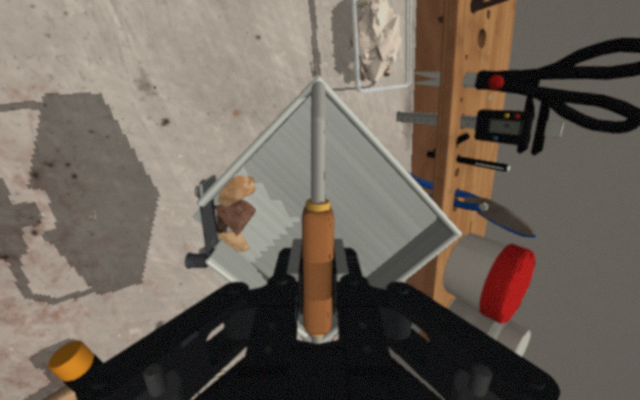

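View pics/t10.png

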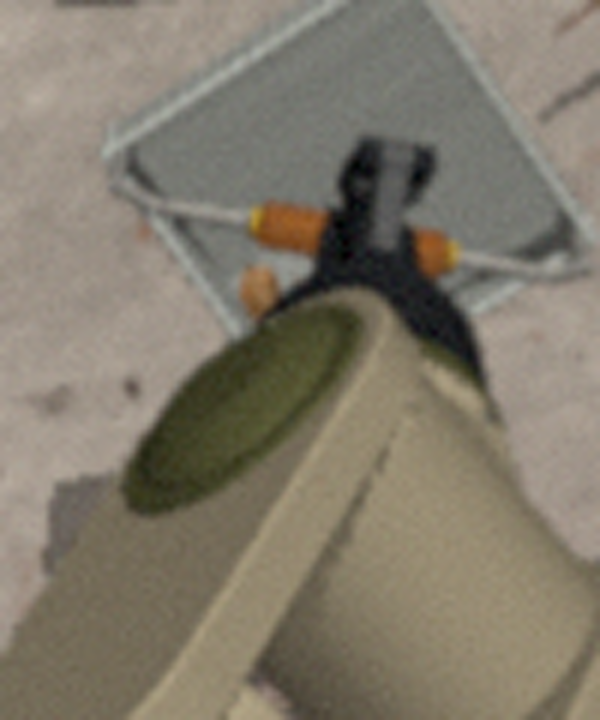

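```bash
python3 - <<'E'
from h import *
w=ctrl.capture("wrist"); crop(w,190,290,150,270,5,"w11.png")
A=w["tool_from_camera"]
def tote(uv,z):
    o,d=ray(w,A,uv); k=(59.1-z-o[2])/d[2]; p=o+k*d; return np.array([-p[1],-p[0],z]).round(1)
print("left corner rim",tote((319,78),34),"back rim",tote((461,234),34))
for n,uv in [("tanU",(238,189)),("tanUfar",(253,180)),("red",(236,216)),("tanL",(235,241)),("knob",(197,260)),("latch rivet",(207,185))]: 
    t=tote(uv,10 if n[0] in "tr" else 25); print(n,t,np.linalg.norm(t-[73,0,6]))
E
```

```text
left corner rim [  0.4 -95.2  34. ] back rim [-94.5   0.1  34. ]
tanU [ 57.7 -23.9  10. ] 28.658332121740788
tanUfar [ 46.5 -30.5  10. ] 40.601724101323576
red [61.  -3.2 10. ] 13.047605144240073
tanL [63.7 17.3 10. ] 20.044450603595998
knob [88.1 25.1 25. ] 34.914466915592456
latch rivet [ 73.6 -31.1  25. ] 36.449554181087045
```

View pics/w11.png

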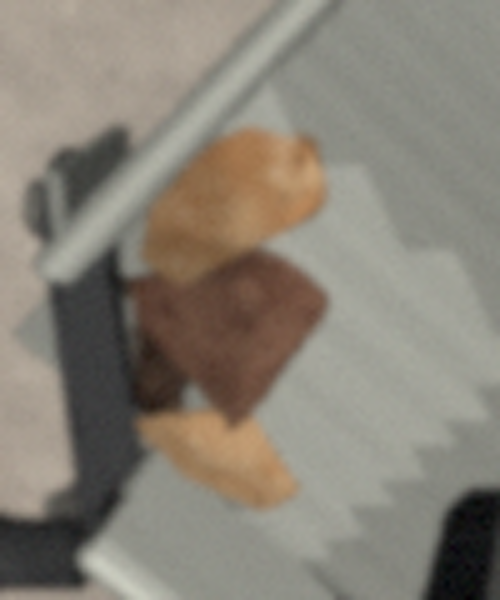

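Request:
carry_out(
  plan=[
    [0,[0,0,0],[0,0,0]],
    [0,[0,0,0],[0,0,0]],
    [0,[0,0,0],[0,0,0]],
    [0,[0,0,0],[0,0,0]],
    [0,[0,0,0],[0,0,0]],
    [0,[0,0,0],[0,0,0]],
  ],
)

```text
time_s: 13.02
eef_pos: [591.9, -119.8, 198.1]
ee_rot: [0.229, 0.704, 0.639, 0.208]
force: [0.2, 0.4, -4.8]
grip_width: 0.164
```

```bash
python3 - <<'E'
from h import *
a=cv2.imread("pics/w10.png").astype(int)
s=ctrl.sense();w=ctrl.capture("wrist")
print(s["eef_pos"],abs(s["dq"]).max(),s["force"],s["grip_width"]*85.4)
print("diff",abs(w["color"].astype(int)-a)[150:270,190:290].mean(),abs(w["color"].astype(int)-a)[150:270,190:290].max())
M=pose(w,s)@np.linalg.inv(w["tool_from_camera"])
print("tilt",np.degrees(np.arccos(-M[2,2])),"mouth",(M@[0,-73,59.1-6,1])[:3])
Q=ctrl.finish_job();print(Q)
E
```

```text
[ 591.90574285 -119.81967095  198.06809969] 0.0020266495328021533 [ 0.15855813  0.37561503 -4.78166928] 13.972593684343126
diff 1.7020277777777777 27
tilt 35.997237075792036 mouth [ 564.18613945 -117.1176468   112.2023169 ]
the job is handed in; nothing more can be done
None
```

I closed the latch, lifted the tote by its grip and tipped it 36° toward the pouring corner, then handed the job in at about 13 s. `finish_job` gives no verdict, so I only have my own checks.

- **Latch:** With the tote on the bench, I pushed the knob down along its arc with closed fingertips until it met a rigid stop at about 14 N. Afterwards the plate read level in the depth image, and it still sat across the mouth in the last pictures.
- **Hold:** The grip is pinched at 70 N with an opening of 13.8 mm. The arm is still, and the mouth is about 112 mm above the bench. The tote's rim corners appear where they should relative to the gripper, so it has not slipped.
- **Stones:** All four are visible together behind the latch.
  - The middles of three measure about 13, 20 and 29 mm from the mouth.
  - The very dark one is half hidden under the reddish one, right at the latch, so I saw it there but did not measure it.
  - The picture of that corner changed only by noise over the last half second.
- **Other things on the bench:** My path stayed clear of them, but I did not measure them again at the end.

**Disagreements:** A coarse two-view check put the knob 10 mm above the rivet instead of the expected 6 mm, with the two views off by about 3 mm each. The level plate and the hard stop contradict that, so I took the latch as closed. In the first views, some tote positions also differed by 2 to 5 mm between cameras, so I relied on the wrist camera for the push and the grasp.

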